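# Scoop hazelnuts into the mixer and hold its pulse dial at the third notch

## Robot

A 6-joint arm with a two-finger parallel gripper is mounted at the origin on a cart in front of the work surface, level with it; the furniture and walls round the work are solid. World frame = base frame: x ahead of the robot, y to its left, z up, the work surface at z = 0. Lengths are in m, angles in rad, forces in N, time in s.
With the tool pointing down it reaches from about 0.35 to 0.975 m from the base axis. Payload 4.9 kg.
Tool frame: the origin (TCP) lies at the very end of the fingers, on their centre line; the grasp point (between the pads) lies 19 mm behind it; z points along the fingers, y is the line along which they close (so a half turn about z gives the same grasp; the last joint's range is limited). The gripper opens to 85 mm and grips with 20 to 120 N. Pads are 22 mm wide; open, the fingers measure 114 mm over their backs; the gripper's body (76 mm by 85 mm) begins 54 mm behind the grasp point. The pads swing forward as they close: fully open they stand 13 mm farther back than shut.
Start: joints at [-1.451, 0.053, 1.613, -0, 1.476, -0.119], TCP at [0.148, -0.607, 0.231] pointing down, gripper open.
Joint ranges: [-3.01, 3.01], [-1.01, 2.22], [0.06, 2.58], [-1.02, 4.17], [0.09, 2.62], [-3.14, 3.14]. Speed limits (rad/s): [2.57, 2.57, 3.14, 3.14, 3.14, 3.14].

## Interface

Orientations are given as a unit quaternion [w, x, y, z].
In Python, from plant import manip, vision, order gives the robot as it stands.
- The arm moves only by the tool play_rows, never from a script. Its argument "steps" is a list that holds one entry, the list of rows, each a list of 6 numbers: the shift along the tool's x, y, z in mm, then the turn, a rotation vector about the tool's x, y, z in degrees. A call has 1 to 12 rows; each row is the pose to reach, as a shift and turn from the pose commanded when the call began, along the tool's axes at that moment; what a row does not reach only later rows make up. A row lasts 1/12 s, in which the tool goes at most 41.7 mm and 7.16 degrees, less where a joint would pass 70% of its speed; a pose out of reach is approached as far as the arm can. A call with a gripper value outside its range is refused whole. "claw" is the gripper's target within -1 to 1 (fully open at 1, half-way at 0, shut at -1), set as the call begins (left out, the last holds). The fingers move at their own pace and stop on an object; the grip force is fixed at half the most. Time passes only in rows, so rows that repeat a pose let the fingers close. It gives the time, the measured TCP pose, the force, the opening and the grip force at its end, in the units of the state.
- manip.state(): the state, without advancing time (a new reading comes with each control period).
- vision.grab_frame(name): name is "scene" or "top" or "wrist"; returns (picture, depth): 480x640x3 uint8, blue, green, red; 480x640 float32, m along the optical axis (not along the pixel's ray), 0 where there is no reading.
- vision.camera_info(name): a dict with "K" (3x3 intrinsics, pixels), "k1" (the pictures are not rectified: a ray, as slopes to the right and down, at radius r is drawn at 1 + k1 r^2 times it, then the intrinsics apply), "eye" and "orientation" of the camera in the world; the wrist camera has in their place "T_tool_cam" (4x4, takes a point from camera to tool coordinates, whose origin is the TCP and whose axes are the flange's). Camera axes: x right, y down, z forward; pixel columns grow to the right and rows downward; lengths in m; the calibration is good to about 2 mm. A picture is of the moment at which its call begins: read the wrist's pose just before it. camera_info takes no time and is no camera call.
- order.job_done(): hands the job in; it is judged then, once.
The state is a dict: "time": time; "joint_pos": joint angles; "joint_vel": joint speeds; "joint_efforts": joint torques, N m; "tool_pos": TCP position; "tool_rot": TCP orientation; "contact_force": force on the tool from outside, world axes, zero at the start; "ft_torque": the same for the moment, N m; "gripper_width": opening from 0.0 (shut) to 1.0 (fully open); "grasp_force": force on a finger pad.
Only numpy, scipy, OpenCV 4.12 (cv2) and the standard library are available. Lean on these libraries where they do the work, as an engineer would, in place of code of your own. Each camera call takes 0.05 s, during which the arm holds its last target. There are 200 camera calls.

## Task

Using the steel scoop, gather all three hazelnuts from the wooden tray and tip them into the mixer's bowl, then stand the scoop back in the tray and let go of it. Next turn the mixer's dial clockwise past the first two notches to the third one (three dots) without running it on to the end stop, hold it there with the fingers against its return spring for two seconds, and finish while still holding it. Do not pinch the hazelnuts with the fingers, and leave the other things on the worktop where they stand.

Things in the scene. Friction and masses are not known exactly. Their poses are not given: they have to be found in the camera images.
- mixer: White countertop mixer, fixed to the worktop: a low base 130 (x) by 245 (y), top face at z 49, with a dial on its left half (+y) and an open clear bowl on its right half (-y). Origin: worktop level, at the base's middle in x and 5 right of its middle in y; x points away from the robot. (mm)
- bowl_in (a point): Centre of the bowl's inner floor, 57 above the worktop (mixer frame 0, -55, 57). The clear round bowl is 33 inside radius at the floor, 55 at the rim; a small grey cone (24 high, 12 radius) stands in the middle of the floor. Nothing covers the bowl. (mm)
- bowl_rim (a point): Centre of the bowl's open mouth, at rim height, 122 above the worktop; outer rim radius 58. (mm)
- dial (a joint): Black dial of the mixer, turning about a vertical axis. Value in rad: 0 = off, growing as it is turned CLOCKWISE seen from above; notches are felt at 0.35, 0.70 and 1.05 rad (the third), end stop at 1.30. A spring always drives it back to 0 from everywhere (0.12 N m at off to 0.20 N m at the third notch; the notches add only a ripple of 0.04 N m), so no notch keeps it: it must be held.
- dial_grip (a point): Point on the dial's axis in its wing, 82 high (mixer frame 0, 75, 82). The upright wing is a bar 50 long (this point's x axis, along the orange pointer stripe), 14 thick (y), from 60 to 94 above the worktop, on a round skirt of radius 30 (50 to 60 high). Against the mixer's x axis it points 0.5 rad counterclockwise at off, 0.55 rad clockwise at the third notch. (mm)
- dial_pointer (a point): End of the orange pointer stripe on top of the wing, 25 from the dial's axis, 94 high. Printed on the base round the dial, on its far side from left to right: a black bar for off, then one, two and three blue dots for the first, second and third notch. (mm)
- tray: Open light wooden tray, fixed to the worktop, outside 270 (x) by 92 (y) by 30 high, walls and floor 5 thick, inside 260 by 82; the near end inside is a flat ramp 50 degrees steep, rising towards the robot from its foot at tray x -105. Origin: centre of its underside; x along it, pointing away from the robot. (mm)
- scoop: Loose steel scoop, 120 g, standing level in the far half of the tray. Origin: centre of its underside. Flat floor 80 (x) by 74 (y), 2 thick; side walls 2.4 thick, 28 high (stepped low near the mouth, absent in its first 12), back wall 34 high at its +x end; the -x end is the open mouth (40 from the origin), facing the hazelnuts and the robot. (mm)
- scoop_handle (a point): Grip point of the scoop's upright dark wooden handle, scoop frame (41, 0, 95). The handle is a bar 28 (scoop x) by 16 (scoop y), standing at the back wall from 30 to 118 above the scoop's underside; pinch it across its 16 (scoop y). (mm)
- scoop_mouth (a point): Middle of the scoop's mouth edge, scoop frame (-40, 0, 2). (mm)
- hazelnut1: Loose brown hazelnut 1 of three, nearly round, about 21 across, 13 g, origin at its underside as built (about 10 from its middle). Starts in the near half of the tray, between the scoop's mouth and the ramp at the tray's near end. (mm)
- hazelnut2: Loose brown hazelnut 2 of three, nearly round, about 21 across, 13 g, origin at its underside as built (about 10 from its middle). Starts in the near half of the tray, between the scoop's mouth and the ramp at the tray's near end. (mm)
- hazelnut3: Loose brown hazelnut 3 of three, nearly round, about 21 across, 13 g, origin at its underside as built (about 10 from its middle). Starts in the near half of the tray, between the scoop's mouth and the ramp at the tray's near end. (mm)
- spice_a: Bystander: closed glass spice jar with a green lid and a white-blue label, 46x46x106 mm, loose, origin at the centre of its underside; to be left alone.
- spice_b: Bystander: closed glass spice jar with a green lid and a green label, 46x46x106 mm, loose, origin at the centre of its underside; to be left alone.
- pepper: Bystander: wooden pepper mill, 58x58x150 mm, loose, origin at the centre of its underside; to be left alone.
- mug: Bystander: white mug with a side handle, 68x87x67 mm, loose, origin at the centre of its underside; to be left alone.
- tumbler: Bystander: clear drinking glass, 63x63x123 mm, loose, origin at the centre of its underside; to be left alone.
- beaker: Bystander: black beaker, 57x57x83 mm, loose, origin at the centre of its underside; to be left alone.

How it is judged:
By the outcome, as a careful person would: the job done as asked, in the order asked, and still so for the second after the job is handed in, while the arm keeps its last pose, push and grip.
It also fails if it takes over 72 s, if anything falls off the work surface, if the arm or the gripper's body presses on something with over 40 N, if the wrist force passes 120 N, or if a joint passes its speed limit or range.

## Working session

There is one attempt and no reset: what is moved stays moved. The work goes in short steps, Python scripts to look and compute and a tool call to move; the robot and the scene stay as the last step left them, time stands still between calls to the robot, and variables do not carry over. Pictures are saved under pics/ and viewed, at most 10 in all, crops included, and the job is handed in when it is done.

Besides the shell and the picture viewer there is one more tool, called after ">>>" in YAML: its name, and indented under it one key for each argument. play_rows: Moves the arm, as the interface text tells. Its arguments: {"type":"object","properties":{"steps":{"type":"array"},"claw":{"type":"number"}},"required":["steps"]}

```bash
mkdir -p pics; ls; python3 - <<'E'
from plant import manip, vision
import cv2,numpy as np
print(manip.state())
for n in ("scene","top","wrist"):
    p,d=vision.grab_frame(n); cv2.imwrite(f"pics/{n}0.png",p); np.save(f"pics/{n}0.npy",d); print(n,vision.camera_info(n))
E
```

```text
pics
{'time': 0.0, 'joint_pos': array([-1.45102804e+00,  5.33769941e-02,  1.61428981e+00,  4.24298002e-05,
        1.47600190e+00, -1.18980231e-01]), 'joint_vel': array([-0.00067651,  0.00048342,  0.00075422, -0.00157211,  0.00010658,
       -0.00117967]), 'joint_efforts': array([ 5.34048650e-04, -3.93683302e+01, -3.70172238e+01, -9.22993377e-05,
        7.24524551e-03, -1.15920867e-05]), 'tool_pos': array([ 0.14775356, -0.60664538,  0.23005304]), 'tool_rot': array([-1.03803286e-03,  9.92883057e-01,  1.19088861e-01,  2.07085469e-05]), 'contact_force': array([ 0.24575662, -0.46336287, -0.83482598]), 'ft_torque': array([-0.01921735, -0.01339831, -0.02976347]), 'grasp_force': 0.0, 'gripper_width': 0.9990929399057549}
scene {'K': array([[443.89513107,   0.        , 324.04307634],
       [  0.        , 443.89513107, 235.98289967],
       [  0.        ,   0.        ,   1.        ]]), 'k1': -0.024519995696683814, 'eye': array([0.09027685, 0.82227867, 0.8051045 ]), 'orientation': array([ 0.1115307 , -0.24031021,  0.86405637, -0.42804029])}
top {'K': array([[571.79104468,   0.        , 317.77481894],
       [  0.        , 571.79104468, 242.35467041],
       [  0.        ,   0.        ,   1.        ]]), 'k1': 0.005318933603222995, 'eye': array([0.31039548, 0.00161007, 1.44318586]), 'orientation': array([-0.05861531,  0.70524439, -0.70365473,  0.06375435])}
wrist {'K': array([[413.42995241,   0.        , 319.62744896],
       [  0.        , 413.42995241, 241.09825114],
       [  0.        ,   0.        ,   1.        ]]), 'k1': -0.024449696231876854, 'T_tool_cam': array([[ 8.83908183e-04, -9.55637157e-01, -2.94545146e-01,
         7.57856006e-02],
       [ 9.99999570e-01,  9.26997357e-04, -6.67237686e-06,
         8.63111475e-04],
       [ 2.79418943e-04, -2.94545014e-01,  9.55637566e-01,
        -1.43041739e-01],
       [ 0.00000000e+00,  0.00000000e+00,  0.00000000e+00,
         1.00000000e+00]])}
```

View pics/top0.png

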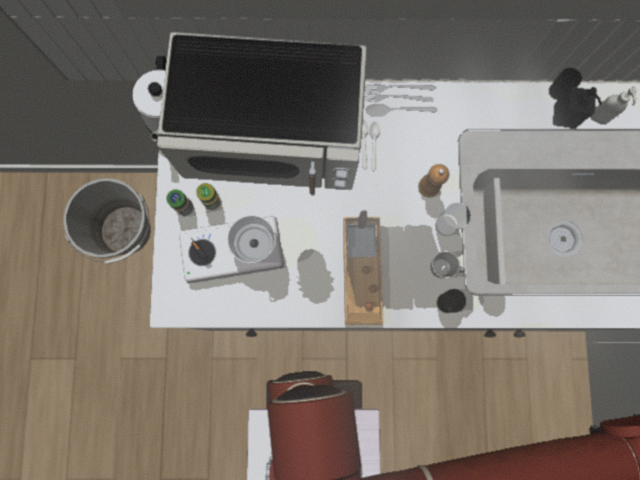

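View pics/scene0.png

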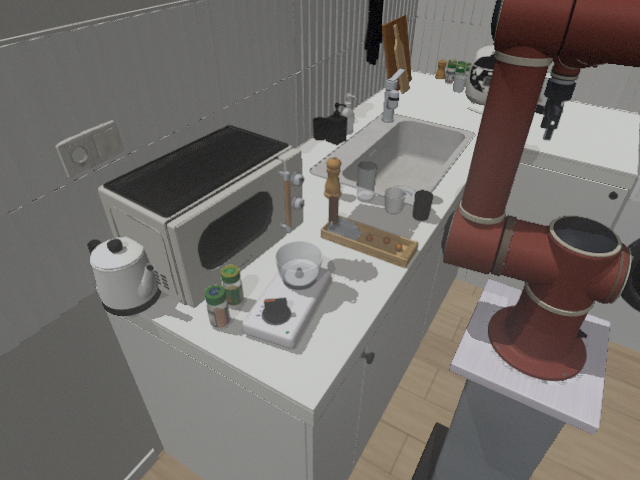

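Top view: tray at about (363,271) with the scoop handle at (364,215) and nuts at (367,270), (373,289), (369,307). Dial at (202,252), bowl at (253,240). I'll measure them.

```bash
cat > h.py <<'E'
import numpy as np, cv2
from scipy.spatial.transform import Rotation as R
from plant import manip, vision
def q2R(q): return R.from_quat([q[1],q[2],q[3],q[0]]).as_matrix()
def cam(n, st=None):
    c=vision.camera_info(n)
    if n=="wrist":
        T=c["T_tool_cam"]; Rt=q2R(st["tool_rot"]); return c["K"],c["k1"],Rt@T[:3,3]+st["tool_pos"],Rt@T[:3,:3]
    return c["K"],c["k1"],np.array(c["eye"]),q2R(c["orientation"])
def onz(C,px,z):
    K,k1,e,Rm=C; px=np.atleast_2d(np.float64(px))
    u=cv2.undistortPoints(px[:,None],K,np.array([k1,0,0,0.]))[:,0]
    d=np.c_[u,np.ones(len(u))]@Rm.T
    return e+d*((z-e[2])/d[:,2])[:,None]
def proj(C,P):
    K,k1,e,Rm=C; P=np.atleast_2d(P)
    q=cv2.projectPoints((P-e)@Rm,np.zeros(3),np.zeros(3),K,np.array([k1,0,0,0.]))[0]; return q[:,0]
E
python3 - <<'E'
from h import *
C=cam("top"); p=cv2.imread("pics/top0.png")
hsv=cv2.cvtColor(p,cv2.COLOR_BGR2HSV)
m=cv2.inRange(hsv,(8,50,90),(25,255,255)); m[:, :335]=0;m[:,395:]=0;m[:205]=0;m[335:]=0
pts=cv2.findNonZero(m)
r=cv2.minAreaRect(pts); b=cv2.boxPoints(r); print("tray rect",r); print(onz(C,b,0.03), onz(C,[r[0]],.03))
crop=cv2.resize(p[200:335,170:400],None,fx=3.4,fy=3.4,interpolation=cv2.INTER_CUBIC)
cv2.imwrite("pics/crop.png",crop); print(crop.shape)
E
```

```text
tray rect ((364.5, 275.5), (117.0, 59.0), 90.0)
[[ 0.62299167 -0.05196274  0.03      ]
 [ 0.62347191 -0.20132979  0.03      ]
 [ 0.33105424 -0.19505089  0.03      ]
 [ 0.33078685 -0.05091018  0.03      ]] [[ 0.47446907 -0.12476377  0.03      ]]
(459, 782, 3)
```

View pics/crop.png

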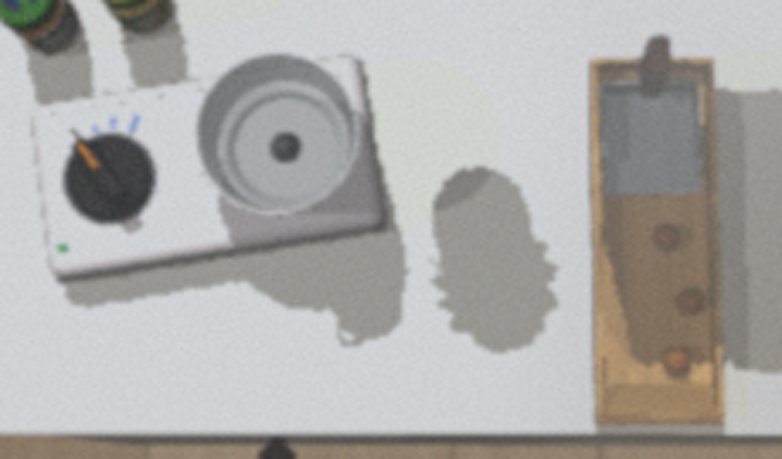

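```bash
python3 - <<'E'
from h import *
C=cam("top"); np.set_printoptions(precision=4,suppress=True)
f=lambda c:np.array(c)/3.4+[170,200]
W=lambda c,z:onz(C,f(c),z)[:,:2]
t=W([(589,60),(713,60),(723,422),(597,422)],.03); print("tray",t,t.mean(0)); 
dv=(t[0]+t[1]-t[2]-t[3])/2; print(np.hypot(*dv),np.arctan2(dv[1],dv[0]),np.hypot(*(t[0]-t[1])))
print("nuts",W([(667,236),(690,300),(677,360)],.015))
print("mouth",W([(601,194),(700,194)],.007)); print("handle top",W([(657,42)],.123))
b=W([(278,133)],.122); c=W([(286,147)],.081); d=W([(110,178)],.06); print("bowl",b,"cone",c,"dial",d,"r",W([(198,133)],.122)-b)
v=d-(b+c)/2; print("dial-bowl",np.hypot(*v[0]),"mixer yaw",np.arctan2(-v[0,0],v[0,1]))
p=W([(75,133)],.094); print("pointer",p-d,np.hypot(*(p-d)[0]))
m=W([(32,110),(357,57),(385,228),(56,277)],.045); print("mixer",m,m.mean(0), np.hypot(*(m[0]-m[1])),np.hypot(*(m[1]-m[2])))
e=m[0]-m[1]+m[3]-m[2]; print(np.arctan2(-e[0],e[1]))
# wrist/tray corners in scene view check
S=cam("scene"); print(proj(S,np.c_[t,np.full(4,.03)]), proj(S,np.r_[b[0],.122]), proj(S,np.r_[d[0],.094]))
E
```

```text
tray [[ 0.6214 -0.0728]
 [ 0.6217 -0.1651]
 [ 0.3549 -0.1677]
 [ 0.3547 -0.0769]] [ 0.4882 -0.1206]
0.266743842060508 0.012704162606549073 0.09230726567019433
nuts [[ 0.4916 -0.1305]
 [ 0.4442 -0.1468]
 [ 0.4002 -0.1366]]
mouth [[ 0.5241 -0.0823]
 [ 0.5243 -0.1563]]
handle top [[ 0.6139 -0.1153]]
bowl [[0.5489 0.147 ]] cone [[0.5462 0.1456]] dial [[0.5269 0.2738]] r [[-0.0002  0.0551]]
dial-bowl 0.12912105684864453 mixer yaw 0.16094170211772557
pointer [[0.0267 0.0191]] 0.03278124010627115
mixer [[0.5794 0.3355]
 [0.6198 0.0987]
 [0.4931 0.0766]
 [0.457  0.3129]] [0.5373 0.2059] 0.24021027466212627 0.12857702842127058
0.16043808883078153
[[320.8093 229.5995]
 [336.2535 214.2706]
 [418.659  242.1147]
 [406.4528 259.9294]] [[299.7007 254.9657]] [[276.9409 299.301 ]]
```

```bash
cat >> h.py <<'E'
def tool(yaw,pitch=0):  # tool down, x along yaw; pitch>0 = scoop mouth (-x) up
    return (R.from_euler('z',yaw)*R.from_euler('y',pitch)*R.from_euler('x',np.pi)).as_matrix()
def rel(pos,Rm,base=None):
    st=manip.state(); p0,R0=base if base else (st["tool_pos"],q2R(st["tool_rot"]))
    s=R0.T@(np.array(pos)-p0)*1000; r=R.from_matrix(R0.T@Rm).as_rotvec(degrees=True)
    print("rel",np.round(s,1),np.round(r,2))
E
python3 - <<'E'
from h import *
rel((.55,-.117,.29),tool(0.013))
d=np.load("pics/top0.npy"); C=cam("top")
for px in [(250,180),(250,160),(320,185),(206,190),(178,195)]:
    z=d[px[1],px[0]]; print(px,onz(C,[px],C[2][2]-z)[0])
E
```

```text
rel [ 506.7 -380.8  -59. ] [-0.09 -0.   12.94]
(250, 180) [ 0.73065065  0.16960242 -0.01025456]
(250, 160) [0.72989503 0.15103709 0.1595158 ]
(320, 185) [ 0.71623895 -0.0143253  -0.0048098 ]
(206, 190) [0.68360276 0.27005042 0.06192571]
(178, 195) [0.66935053 0.3378856  0.06644803]
```

>>> play_rows:
  steps:
    - [[10,-8,-10,0,0,0],[40,-30,-25,0,0,1],[80,-60,-40,0,0,2],[120,-90,-59,0,0,3],[160,-120,-59,0,0,4],[200,-150,-59,0,0,5],[240,-180,-59,0,0,6],[275,-207,-59,0,0,7],[310,-233,-59,0,0,8],[345,-259,-59,0,0,9],[380,-286,-59,0,0,10],[410,-309,-59,0,0,11]]
  claw: 1

```text
time: 1.15
tool_pos: [0.4416, -0.2473, 0.2912]
tool_rot: [0.0, 1.0, 0.023, 0.001]
contact_force: [0.7, 0.1, 0.5]
gripper_width: 1.003
grasp_force: 0.0
```

>>> play_rows:
  steps:
    - [[30,-22,0,0,0,1],[55,-40,0,0,0,2],[75,-56,0,0,0,2],[90,-67,0,0,0,2],[97,-72,0,0,0,2],[97,-72,0,0,0,2],[97,-72,0,0,0,2]]

```text
time: 1.73
tool_pos: [0.534, -0.1733, 0.2905]
tool_rot: [0.0, 1.0, 0.006, -0.0]
contact_force: [0.4, 0.3, 1.1]
gripper_width: 1.0
grasp_force: 0.0
```

```bash
python3 - <<'E'
from h import *
st=manip.state(); print(st["time"],st["tool_pos"],st["tool_rot"])
p,d=vision.grab_frame("wrist"); cv2.imwrite("pics/w1.png",p); np.save("pics/w1.npy",d); np.save("pics/w1pos.npy",np.r_[st["tool_pos"],st["tool_rot"]])
E
```

```text
1.7333 [ 0.53395784 -0.17331952  0.29049748] [ 1.59971581e-04  9.99980665e-01  6.21317683e-03 -2.01940750e-04]
```

View pics/w1.png

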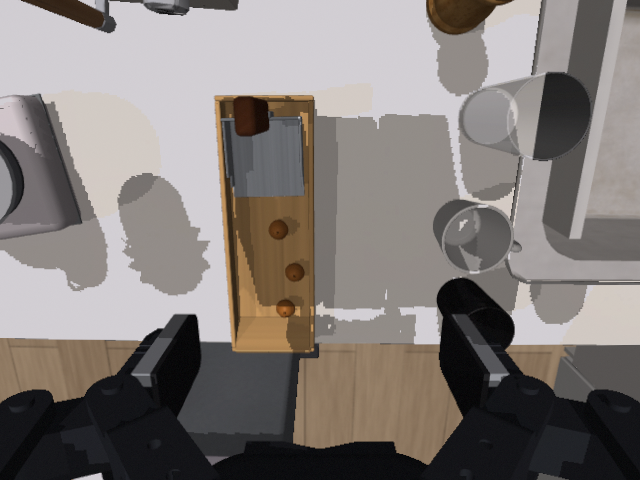

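Wrist view: tray (215-315, 96-352), handle (235-268, 97-135), mouth edge at row 195, nuts (278,229), (294,272), (286,308).

```bash
python3 - <<'E'
from h import *
np.set_printoptions(precision=4,suppress=True)
v=np.load("pics/w1pos.npy"); st=dict(tool_pos=v[:3],tool_rot=v[3:]); C=cam("wrist",st); d=np.load("pics/w1.npy")
K,k1,e,Rm=C
ys,xs=np.mgrid[90:140,222:282]; px=np.c_[xs.ravel(),ys.ravel()].astype(float)
u=cv2.undistortPoints(px[:,None],K,np.array([k1,0,0,0.]))[:,0]
P=e+(np.c_[u,np.ones(len(u))]*d[90:140,222:282].ravel()[:,None])@Rm.T
t=P[(P[:,2]>.112)]; print(len(t),t[:,2].max(),np.percentile(t,[2,50,98],axis=0))
r=cv2.minAreaRect((t[:,:2]*1000).astype(np.float32)); print(r)
W=lambda c,z:onz(C,c,z)[:,:2]
print("mouth",W([(234,196),(303,195)],.007)); print("nuts",W([(278,229),(294,272),(286,308)],.015))
tr=W([(215,96),(314,96),(314,352),(232,352)],.03); print("tray",tr,tr.mean(0))
E
```

```text
920 0.4335071570821417 [[ 0.5944 -0.1264  0.1144]
 [ 0.6084 -0.1193  0.1228]
 [ 0.6209 -0.1109  0.125 ]]
((608.018310546875, -141.6245880126953), (28.083072662353516, 63.02025604248047), 1.0184296369552612)
mouth [[ 0.5265 -0.0846]
 [ 0.5284 -0.1567]]
nuts [[ 0.4935 -0.1308]
 [ 0.4453 -0.1474]
 [ 0.4021 -0.1382]]
tray [[ 0.6246 -0.076 ]
 [ 0.6257 -0.1676]
 [ 0.3558 -0.1701]
 [ 0.3544 -0.0785]] [ 0.4901 -0.1231]
```

```bash
python3 - <<'E'
from h import *
d=np.load("pics/top0.npy"); C=cam("top");K,k1,e,Rm=C
ys,xs=np.mgrid[60:200,150:390]; px=np.c_[xs.ravel(),ys.ravel()].astype(float)
u=cv2.undistortPoints(px[:,None],K,np.array([k1,0,0,0.]))[:,0]
P=e+(np.c_[u,np.ones(len(u))]*d[60:200,150:390].ravel()[:,None])@Rm.T
for lo in np.arange(-.2,.4,.05):
    m=(P[:,1]>lo)&(P[:,1]<lo+.05)&(P[:,2]>.12)&(P[:,0]<.95)
    if m.sum()>5: print(round(lo,2),m.sum(),np.percentile(P[m,0],1).round(3),P[m,2].max().round(3))
rel((.608,-.119,.20),tool(0.013)); rel((.608,-.119,.081),tool(0.013))
E
```

```text
-0.15 236 0.765 0.267
-0.1 2644 0.679 0.271
-0.05 2636 0.699 0.271
-0.0 2777 0.31 1.443
0.05 2486 0.708 0.271
0.1 2446 0.712 0.27
0.15 2406 0.716 0.272
0.2 2377 0.719 0.271
0.25 2389 0.722 0.27
0.3 1782 0.725 0.272
0.35 615 0.788 0.178
rel [ 75.  -54.   90.4] [ 0.02  0.02 -0.09]
rel [ 75.  -54.  209.4] [ 0.02  0.02 -0.09]
```

```bash
python3 - <<'E'
from h import *
Rm=tool(0.016,np.radians(-6))
rel((.585,-.119,.21),Rm); rel((.604,-.119,.082),Rm); print(manip.state()["joint_pos"])
E
```

```text
rel [ 52.  -54.2  80.4] [ 0.03  6.02 -0.26]
rel [ 71.  -54.1 208.4] [ 0.03  6.02 -0.26]
[-4.47166247e-01 -1.27497756e-01  1.69054293e+00 -4.75452000e-04
  1.57867152e+00  1.11220014e+00]
```

>>> play_rows:
  steps:
    - [[15,-15,25,0,2,0],[35,-35,55,0,4,0],[50,-52,75,0,6,0],[55,-54,95,0,6,0],[60,-54,120,0,6,0],[65,-54,145,0,6,0],[70,-54,170,0,6,0],[71,-54,190,0,6,0],[71,-54,202,0,6,0],[71,-54,208,0,6,0],[71,-54,208,0,6,0]]

```text
time: 2.7
tool_pos: [0.6034, -0.1191, 0.081]
tool_rot: [-0.001, 0.999, 0.005, 0.051]
contact_force: [1.1, 0.2, -1.1]
gripper_width: 1.002
grasp_force: 0.0
```

>>> play_rows:
  steps:
    - [[0,0,0,0,0,0],[0,0,0,0,0,0],[0,0,0,0,0,0],[0,0,0,0,0,0],[0,0,0,0,0,0],[0,0,0,0,0,0],[0,0,0,0,0,0],[0,0,0,0,0,0],[0,0,0,0,0,0],[0,0,0,0,0,0]]
  claw: -1

```text
time: 3.53
tool_pos: [0.6051, -0.1186, 0.0829]
tool_rot: [-0.0, 0.999, 0.006, 0.053]
contact_force: [-0.1, 0.4, 3.3]
gripper_width: 0.18
grasp_force: 60.4
```

```bash
python3 - <<'E'
from h import *
st=manip.state(); print({k:np.round(st[k],4) for k in st})
E
```

```text
{'time': np.float64(3.5333), 'joint_pos': array([-0.3303,  0.1039,  1.821 ,  0.0392,  1.1173,  1.2131]), 'joint_vel': array([ 0.0005,  0.0003,  0.0007,  0.0025, -0.0013, -0.0001]), 'joint_efforts': array([-4.10100e-01, -3.61112e+01, -3.19411e+01,  3.80000e-03,
       -3.74300e-01, -2.80000e-03]), 'tool_pos': array([ 0.6051, -0.1186,  0.0829]), 'tool_rot': array([-2.000e-04,  9.986e-01,  6.000e-03,  5.280e-02]), 'contact_force': array([-0.1385,  0.4034,  3.2849]), 'ft_torque': array([0.0886, 0.0689, 0.0154]), 'grasp_force': np.float64(60.4094), 'gripper_width': np.float64(0.1805)}
```

>>> play_rows:
  steps:
    - [[-8,0,0,0,0,0],[-17,0,-1,0,0,0],[-26,1,-2,0,0,0],[-35,1,-3,0,0,0],[-44,1,-4,0,0,0],[-53,1,-5,0,0,0],[-62,2,-5.5,0,0,0],[-71,2,-6.5,0,0,0],[-80,2,-7.5,0,0,0],[-89,2,-8.3,0,0,0],[-98,3,-9.3,0,0,0],[-105,3,-10,0,0,0]]

```text
time: 4.53
tool_pos: [0.5001, -0.1235, 0.083]
tool_rot: [0.0, 0.998, 0.006, 0.055]
contact_force: [5.2, 0.1, 5.9]
gripper_width: 0.175
grasp_force: 60.9
```

>>> play_rows:
  steps:
    - [[-5,0,0,0,0,0],[-10,0,-0.5,0,0,0],[-15,0,-1,0,0,0],[-20,0,-1.5,0,0,0],[-25,0,-2,0,0,0],[-29,0,-2.5,0,0,0],[-29,0,-2.5,0,0,0]]

```text
time: 5.12
tool_pos: [0.4717, -0.1241, 0.083]
tool_rot: [0.001, 0.998, 0.006, 0.055]
contact_force: [4.0, -0.2, 7.1]
gripper_width: 0.179
grasp_force: 60.9
```

```bash
python3 - <<'E'
from h import *
st=manip.state(); print(st["joint_pos"],st["tool_pos"],st["contact_force"])
a,_=vision.grab_frame("top"); b,_=vision.grab_frame("scene"); 
A=cv2.resize(a[200:340,320:410],None,fx=4.2,fy=4.2); B=cv2.resize(b[190:290,290:440],None,fx=2.6,fy=2.6,interpolation=2)
out=np.zeros((600,800,3),np.uint8); out[:588,:378]=A; out[:260,390:780]=B; cv2.imwrite("pics/p1.png",out)
E
```

```text
[-0.43663067 -0.21575885  2.12675425  0.05086043  1.13002224  1.10341016] [ 0.47168763 -0.12405911  0.08301065] [ 4.03226433 -0.20628136  7.10318621]
```

View pics/p1.png

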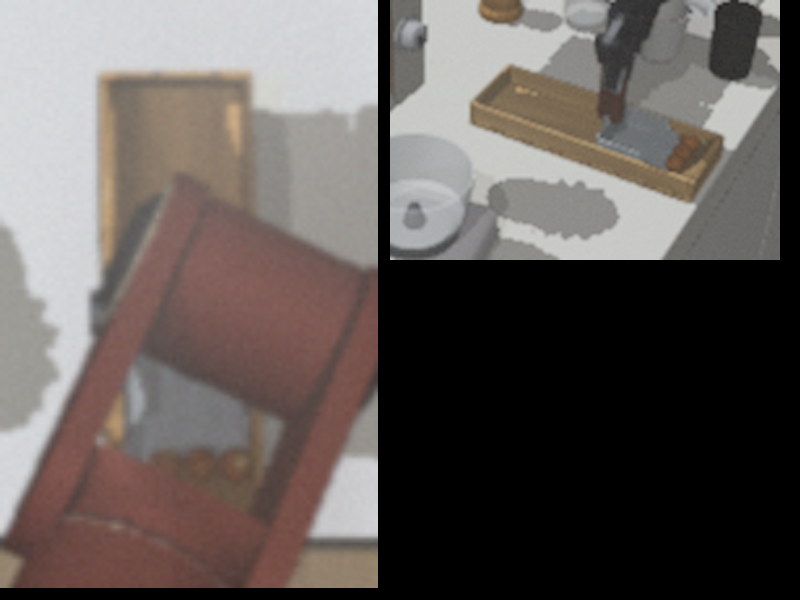

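Nuts are lined up at the mouth (about 165-235, 463 in the top crop), not yet on the scoop floor; the mouth is about 9 mm from the ramp's foot. I'll keep pushing gently.

>>> play_rows:
  steps:
    - [[-3,0,-0.3,0,0,0],[-6,0,-0.6,0,0,0],[-8,0,-0.8,0,0,0],[-9,0,-0.9,0,0,0],[-10,0,-1,0,0,0],[-10,0,-1,0,0,0]]

```text
time: 5.72
tool_pos: [0.4632, -0.1243, 0.0836]
tool_rot: [0.001, 0.998, 0.005, 0.057]
contact_force: [8.0, -0.0, 6.8]
gripper_width: 0.183
grasp_force: 60.9
```

>>> play_rows:
  steps:
    - [[-1,0,0,0,0,0],[-2,0,-0.2,0,0,0],[-3,0,-0.3,0,0,0],[-3,0,-0.3,0,0,0]]

```text
time: 6.05
tool_pos: [0.4618, -0.1245, 0.0845]
tool_rot: [0.001, 0.998, 0.005, 0.06]
contact_force: [10.5, -0.2, 5.5]
gripper_width: 0.179
grasp_force: 60.7
```

```bash
python3 - <<'E'
from h import *
st=manip.state(); print(st["joint_pos"],st["tool_pos"],st["contact_force"])
C=cam("top"); 
a,_=vision.grab_frame("top"); b,_=vision.grab_frame("scene"); 
A=cv2.resize(a[260:340,320:410],None,fx=4.2,fy=4.2); B=cv2.resize(b[215:275,350:430],None,fx=5,fy=5,interpolation=2)
out=np.zeros((350,800,3),np.uint8); out[:336,:378]=A; out[:300,390:790]=B; cv2.imwrite("pics/p2.png",out)
E
```

```text
[-0.4488184  -0.25002372  2.15259717  0.05534777  1.13139448  1.09060096] [ 0.46182093 -0.12452451  0.08448523] [10.46841368 -0.2034871   5.49581738]
```

View pics/p2.png

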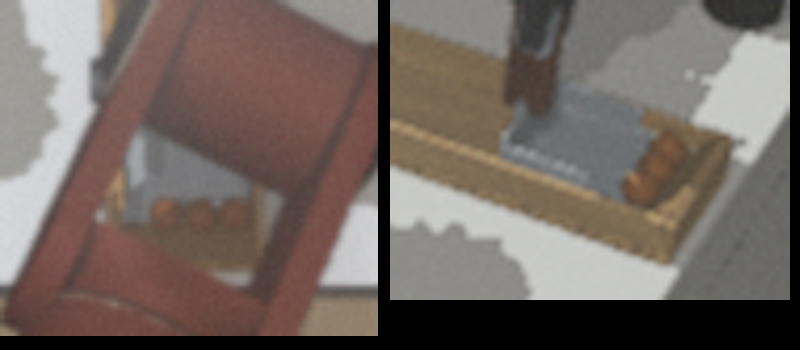

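The scoop edge appears to be at the ramp, with all three nuts at about x 0.39, just inside the mouth. I'll tilt the mouth up while following the ramp.

>>> play_rows:
  steps:
    - [[1.1,0,-0.5,0,-2.5,0],[1.8,0,-0.8,0,-5,0],[2.2,0,-0.8,0,-7.5,0],[2.9,0,-0.9,0,-10,0],[5.1,0,-1.3,0,-13,0],[8.1,0,-3.1,0,-16,0],[12.9,0,-7.8,0,-20,0],[17.6,0,-18.8,0,-25,0],[19.6,0,-38.7,0,-25,0],[19.6,0,-38.7,0,-25,0],[19.6,0,-38.7,0,-25,0]]

```text
time: 7.07
tool_pos: [0.4719, -0.1231, 0.1206]
tool_rot: [0.001, 0.986, 0.006, -0.165]
contact_force: [-0.4, -0.0, -1.9]
gripper_width: 0.177
grasp_force: 59.8
```

```bash
python3 - <<'E'
from h import *
st=manip.state(); print(st["joint_pos"],st["tool_pos"],st["tool_rot"],st["contact_force"],st["gripper_width"])
a,_=vision.grab_frame("top"); b,_=vision.grab_frame("scene"); 
A=cv2.resize(a[260:340,320:410],None,fx=4.2,fy=4.2); B=cv2.resize(b[185:275,340:440],None,fx=4,fy=4,interpolation=2)
out=np.zeros((370,800,3),np.uint8); out[:336,:378]=A; out[:360,390:790]=B; cv2.imwrite("pics/p3.png",out)
E
```

```text
[-0.34269412  0.04824906  1.83593724 -0.11324293  1.56993356  1.23418023] [ 0.47194033 -0.12312741  0.12058389] [ 9.34443042e-04  9.86254983e-01  5.85822254e-03 -1.65123940e-01] [-0.44481354 -0.04970902 -1.87656526] 0.17713092105233869
```

View pics/p3.png

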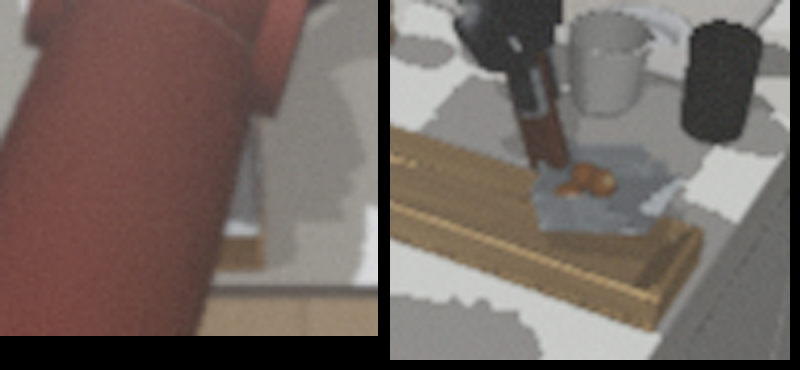

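The nuts now lie at the back of the tilted scoop (about 590,180 in the crop), and the visible part of the tray is empty. Next I'll check that the pouring pose is reachable.

```bash
cat > arm.py <<'E'
import numpy as np
from h import *
from scipy.optimize import least_squares
D=[([-1.45102804,.0533769941,1.61428981,0,1.4760019,-.11898],[.14775356,-.60664538,.23005304]),
([-.447166247,-.127497756,1.69054293,-.000475,1.57867152,1.1122],[.53395784,-.17331952,.29049748]),
([-.3303,.1039,1.821,.0392,1.1173,1.2131],[.6051,-.1186,.0829]),
([-.43663067,-.21575885,2.12675425,.05086,1.13002224,1.10341],[.47168763,-.12405911,.08301065]),
([-.34269412,.04824906,1.83593724,-.11324293,1.56993356,1.23418],[.47194033,-.12312741,.12058389])]
Ry=lambda a:R.from_euler('y',a); Rz=lambda a:R.from_euler('z',a)
def fk(q,P):
    a,h,L1,L2,Lt,off,e=P
    r=Rz(q[0]); p=r.apply([a,off,h]); r=r*Ry(q[1]); p=p+r.apply([e,0,L1]); r=r*Ry(q[2]); p=p+r.apply([0,0,L2])
    r=r*Rz(q[3])*Ry(q[4])*Rz(q[5]); return p+r.apply([0,0,Lt]), r
def fit():
    f=lambda P:np.concatenate([fk(q,P)[0]-np.array(x) for q,x in D]+[[1e-3*(P[6])]])
    return least_squares(f,[0,.3,.4,.4,.3,.07,0])
lo=np.array([-3.01,-1.01,.06,-1.02,.09,-3.14]);hi=np.array([3.01,2.22,2.58,4.17,2.62,3.14])
P=fit().x
def ik(pos,Rm,q0):
    # flange frame vs tool: constant
    C=fk(D[1][0],P)[1].as_matrix().T@tool(0.0124)
    f=lambda q:np.r_[(fk(q,P)[0]-pos)*10,(R.from_matrix(Rm.T@fk(q,P)[1].as_matrix()@C)).as_rotvec()]
    s=least_squares(f,q0,bounds=(lo,hi)); return s.x,np.abs(s.fun).max()
E
python3 - <<'E'
from arm import *
np.set_printoptions(precision=3,suppress=True)
s=fit(); print(s.x,np.abs(s.fun).max()); q0=D[4][0]
# pour: mouth edge at M, scoop pitch th
for yaw in (0,.26,.6,1.2,-.5,-1.2):
  for th in (-30,-45,-55):
    c,sn=np.cos(np.radians(th)),np.sin(np.radians(th)); v=np.array([77*c+76*sn,0,-77*sn+76*c])/1000
    M=np.array([.548+.02*np.cos(yaw),.147+.02*np.sin(yaw),.14])
    q,e=ik(M+Rz(yaw).apply(v),tool(yaw,np.radians(th-6)),q0); print(yaw,th,q,round(e,4))
E
```

```text
[-0.021  0.164  0.406  0.61   0.278  0.074  0.   ] 0.017695075060698007
0 -30 [ 0.164 -0.331  2.032 -0.132  0.824  1.795] 0.0
0 -45 [ 0.199 -0.535  2.255 -0.294  0.562  1.949] 0.0
0 -55 [ 0.227 -0.656  2.399 -0.536  0.396  2.185] 0.0
0.26 -30 [ 0.098 -0.345  2.042  0.129  0.826  1.353] 0.0
0.26 -45 [ 0.062 -0.568  2.276  0.285  0.572  1.205] 0.0
0.26 -55 [ 0.034 -0.708  2.429  0.507  0.415  0.991] 0.0
0.6 -30 [ 0.018 -0.322  2.025  0.413  0.936  0.828] 0.0
0.6 -45 [-0.098 -0.515  2.241  0.756  0.815  0.513] 0.0
0.6 -55 [-0.183 -0.624  2.38   1.04   0.797  0.25 ] 0.0
1.2 -30 [-0.068 -0.196  1.92   0.628  1.269  0.157] 0.0
1.2 -45 [-0.229 -0.252  2.045  0.917  1.322 -0.086] 0.0
1.2 -55 [-0.327 -0.253  2.117  1.092  1.393 -0.237] 0.0
-0.5 -30 [ 0.272 -0.241  1.959 -0.507  1.007  2.528] 0.0
-0.5 -45 [ 0.402 -0.339  2.115 -0.866  0.928  2.859] 0.0
-0.5 -55 [ 0.462 -0.383  2.189 -1.02   0.92   3.005] 0.0711
-1.2 -30 [ 0.319 -0.051  1.779 -0.604  1.411  3.14 ] 0.0485
-1.2 -45 [ 0.436 -0.017  1.79  -0.784  1.469  3.14 ] 0.1904
-1.2 -55 [ 0.511  0.025  1.796 -0.908  1.526  3.14 ] 0.2852
```

```bash
cat >> h.py <<'E'
def pour(M,yaw,th):
    c,s=np.cos(np.radians(th)),np.sin(np.radians(th)); v=np.array([77*c+76*s,0,-77*s+76*c])/1000
    return np.array(M)+R.from_euler('z',yaw).apply(v), tool(yaw,np.radians(th-6))
E
python3 - <<'E'
from h import *
rel((.50,0,.26),tool(.25,np.radians(14)))
M=(.5656,.1566,.15)
p=pour(M,.5,10); print(p[0]); rel(*p)
for th in (2,-6,-14,-21,-28,-35,-42,-48,-54): rel(*pour((.5656,.1566,.145),.5,th),base=p)
E
```

```text
rel [ -17.  -122.6 -142.3] [ -3.93   5.08 -13.09]
[0.64372895 0.19928204 0.21147448]
rel [ 136.9 -320.2 -144.1] [ -5.66  14.79 -27.49]
rel [-9.9 -0.  -6.1] [-0.  8.  0.]
rel [-21.5   0.  -15.7] [-0. 16. -0.]
rel [-34.4   0.  -23.6] [-0. 24. -0.]
rel [-46.5  -0.  -28.9] [-0. 31.  0.]
rel [-59.1   0.  -32.7] [ 0. 38.  0.]
rel [-72.2   0.  -35. ] [ 0. 45.  0.]
rel [-85.4   0.  -35.7] [-0. 52.  0.]
rel [-96.7   0.  -34.9] [-0. 58.  0.]
rel [-107.8   -0.   -33.1] [-0. 64.  0.]
```

>>> play_rows:
  steps:
    - [[0,0,-8,0,0,0],[-2,0,-25,0,0,0],[-6,-2,-50,0,0,0],[-10,-8,-75,0,1,-1],[-14,-20,-100,-1,1,-3],[-17,-38,-120,-2,2,-5],[-17,-58,-135,-2,3,-7],[-17,-80,-142,-3,4,-9],[-17,-102,-142,-3.5,4.5,-11],[-17,-122,-142,-3.9,5,-13],[0,-147,-142,-4.1,6,-15],[17,-172,-142,-4.3,7,-17]]

```text
time: 8.17
tool_pos: [0.5325, 0.0505, 0.2503]
tool_rot: [0.013, 0.982, 0.158, -0.102]
contact_force: [0.4, -0.3, -1.7]
gripper_width: 0.175
grasp_force: 59.8
```

```bash
python3 - <<'E'
from h import *
p=pour((.5656,.1566,.15),.5,10); rel(*p); print(manip.state()["contact_force"])
E
```

```text
rel [ 157.2 -106.1    7.6] [ -1.79   7.72 -10.24]
[ 0.36246554 -0.31625323 -1.73842888]
```

>>> play_rows:
  steps:
    - [[20,-13,1,0,1,-1],[40,-27,2,0,2,-2.5],[60,-40,3,-1,3,-4],[80,-54,4,-1,4,-5],[100,-67,5,-1,5,-6.5],[118,-80,6,-1.5,6,-8],[135,-91,7,-1.8,7,-9],[148,-100,7.6,-1.8,7.7,-10.2],[157,-106,7.6,-1.8,7.7,-10.2],[157,-106,7.6,-1.8,7.7,-10.2],[157,-106,7.6,-1.8,7.7,-10.2]]

```text
time: 9.08
tool_pos: [0.6438, 0.1977, 0.2106]
tool_rot: [0.009, 0.968, 0.246, -0.036]
contact_force: [-0.3, -0.6, -1.0]
gripper_width: 0.181
grasp_force: 59.8
```

```bash
python3 - <<'E'
from h import *
st=manip.state(); print(st["joint_pos"])
for th in (0,-54):rel(*pour((.5656,.1566,.145),.5,th))
# bowl check by scene cam: rim circle ellipse unnecessary; save frame
b,_=vision.grab_frame("scene"); a,_=vision.grab_frame("top")
out=np.zeros((600,800,3),np.uint8); out[:480,:400]=cv2.resize(b[180:340,230:400],(400,480)); out[:480,400:]=cv2.resize(a[180:300,170:290],(400,480)); cv2.imwrite("pics/p4.png",out)
E
```

```text
[ 0.19654298  0.223638    1.46107461 -0.02155508  1.52703486  1.27091229]
rel [-12.1  -1.4  -9.5] [-1.00e-02  1.02e+01 -1.10e-01]
rel [-107.3   -1.2  -33.6] [ 4.00e-02  6.42e+01 -1.10e-01]
```

View pics/p4.png

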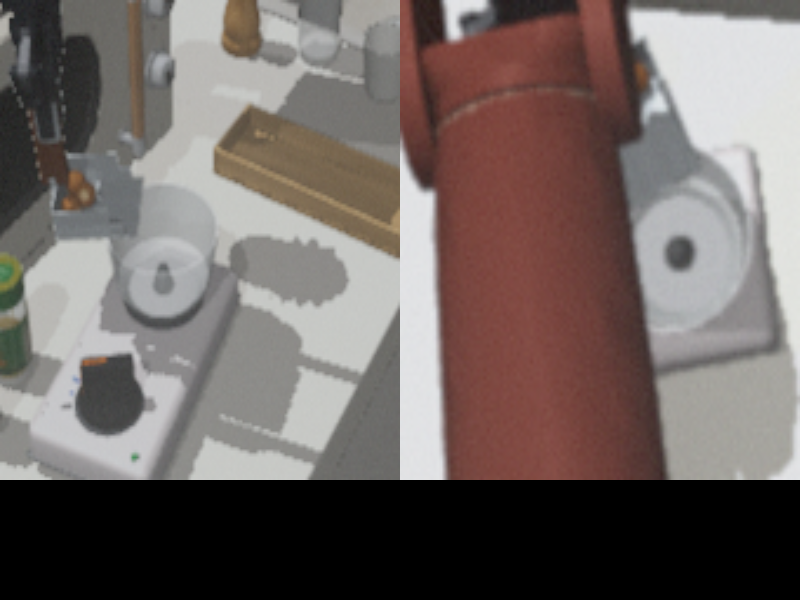

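```bash
python3 - <<'E'
from h import *
st=manip.state(); Rt=q2R(st["tool_rot"]); 
# scoop frame axes
Rs=Rt@R.from_euler('x',np.pi).as_matrix().T@R.from_euler('y',np.radians(6)).as_matrix()
O=st["tool_pos"]-Rs@np.array([.037,0,.076])
for nm,p in dict(m=(-.04,0,.002),mr=(-.04,-.037,.002),ml=(-.04,.037,.002),wr=(-.028,-.037,.01),br=(.04,-.037,.028),bl=(.04,.037,.028)).items():
    w=O+Rs@np.array(p); t=proj(cam("top"),w)[0]; s=proj(cam("scene"),w)[0]
    print(nm,w.round(3),"top",((t-[170,180])*[400/120,4]+[400,0]).round(),"scene",((s-[230,180])*[400/170,3]).round())
for w in ([.548,.1465,.122],[.546,.1456,.081]):
    t=proj(cam("top"),w)[0]; s=proj(cam("scene"),w)[0]; print(((t-[170,180])*[400/120,4]+[400,0]).round(),((s-[230,180])*[400/170,3]).round())
E
```

```text
m [0.566 0.155 0.152] top [657. 198.] scene [145. 194.]
mr [0.584 0.122 0.152] top [705. 168.] scene [148. 165.]
ml [0.548 0.187 0.152] top [609. 228.] scene [141. 224.]
wr [0.595 0.129 0.158] top [695. 146.] scene [135. 159.]
br [0.657 0.162 0.163] top [648.  40.] scene [ 67. 150.]
bl [0.621 0.227 0.163] top [552.  99.] scene [ 55. 209.]
[673. 238.] [165. 225.]
[680. 253.] [168. 264.]
```

All three nuts are in the scoop (75,190 in the left crop), and the mouth projects just inside the bowl's far side, as planned. Pour.

>>> play_rows:
  steps:
    - [[-5,-1,-5,0,5,0],[-12,-1,-9.5,0,10,0],[-19,-1,-14,0,14,0],[-25,-1,-18,0,18,0],[-31,-1,-22,0,22,0],[-40,-1,-26,0,27,0],[-49,-1,-30,0,32,0],[-59,-1,-33,0,38,0],[-72,-1,-35,0,45,0],[-85,-1,-36,0,52,0],[-97,-1,-35,0,58,0],[-107,-1,-33,0,64,0]]

```text
time: 10.18
tool_pos: [0.5511, 0.148, 0.2526]
tool_rot: [-0.122, 0.838, 0.213, 0.487]
contact_force: [0.3, 0.8, -1.0]
gripper_width: 0.174
grasp_force: 60.0
```

>>> play_rows:
  steps:
    - [[0,0,0,0,0,0],[0,0,0,0,0,0],[0,0,0,0,0,0],[0,0,0,0,0,0],[0,0,0,0,0,0],[0,0,0,0,0,0]]

```text
time: 10.68
tool_pos: [0.5531, 0.1494, 0.2538]
tool_rot: [-0.123, 0.839, 0.214, 0.484]
contact_force: [0.6, 0.7, -0.9]
gripper_width: 0.178
grasp_force: 59.9
```

```bash
python3 - <<'E'
from h import *
st=manip.state(); print(st["joint_pos"],st["tool_pos"],st["contact_force"])
a,_=vision.grab_frame("top"); b,_=vision.grab_frame("scene"); cv2.imwrite("pics/t5.png",a); cv2.imwrite("pics/s5.png",b)
for n,i in (("top",a),("scene",b)):
    h=cv2.cvtColor(i,cv2.COLOR_BGR2HSV); m=cv2.inRange(h,(5,110,60),(18,255,220))
    k,l,s,c=cv2.connectedComponentsWithStats(m); print(n,[(s[j,4],c[j].round(0)) for j in range(1,k) if 8<s[j,4]<600])
E
```

```text
[-0.11994526 -0.63917234  2.36117581  0.91164517  0.68790042  0.44308724] [0.55311342 0.14937251 0.25377509] [ 0.5839529   0.71433026 -0.93169104]
top [(np.int32(86), array([437., 171.])), (np.int32(21), array([195., 245.])), (np.int32(14), array([292., 337.])), (np.int32(12), array([322., 343.])), (np.int32(9), array([291., 346.])), (np.int32(213), array([307., 357.])), (np.int32(20), array([278., 351.])), (np.int32(40), array([261., 358.])), (np.int32(11), array([287., 352.])), (np.int32(18), array([254., 360.])), (np.int32(12), array([303., 359.])), (np.int32(46), array([315., 365.])), (np.int32(10), array([280., 361.])), (np.int32(38), array([290., 366.])), (np.int32(79), array([322., 373.])), (np.int32(141), array([257., 385.])), (np.int32(20), array([288., 372.])), (np.int32(52), array([310., 375.])), (np.int32(14), array([266., 375.])), (np.int32(14), array([272., 372.])), (np.int32(31), array([276., 378.])), (np.int32(10), array([304., 382.])), (np.int32(14), array([271., 387.])), (np.int32(15), array([321., 388.])), (np.int32(47), array([254., 400.])), (np.int32(15), array([
[... 4594 characters left out ...]
(np.int32(17), array([269., 300.])), (np.int32(28), array([542., 303.])), (np.int32(9), array([632., 303.])), (np.int32(39), array([556., 309.])), (np.int32(49), array([615., 308.])), (np.int32(9), array([584., 307.])), (np.int32(27), array([602., 309.])), (np.int32(19), array([637., 315.])), (np.int32(31), array([581., 315.])), (np.int32(96), array([606., 323.])), (np.int32(31), array([619., 319.])), (np.int32(46), array([628., 319.])), (np.int32(14), array([588., 320.])), (np.int32(11), array([596., 323.])), (np.int32(11), array([588., 326.])), (np.int32(11), array([590., 330.])), (np.int32(16), array([576., 338.])), (np.int32(10), array([582., 340.])), (np.int32(13), array([581., 349.]))]
```

```bash
python3 - <<'E'
import cv2,numpy as np
b=cv2.imread("pics/s5.png"); a=cv2.imread("pics/t5.png")
out=np.hstack([cv2.resize(b[180:310,230:360],(450,450),interpolation=2),cv2.resize(a[190:300,200:290],(350,428),interpolation=2)[:450] if 0 else cv2.copyMakeBorder(cv2.resize(a[190:300,200:290],(350,428)),0,22,0,0,cv2.BORDER_CONSTANT)])
cv2.imwrite("pics/v9.png",out)
E
```

```text
(no output)
```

View pics/v9.png

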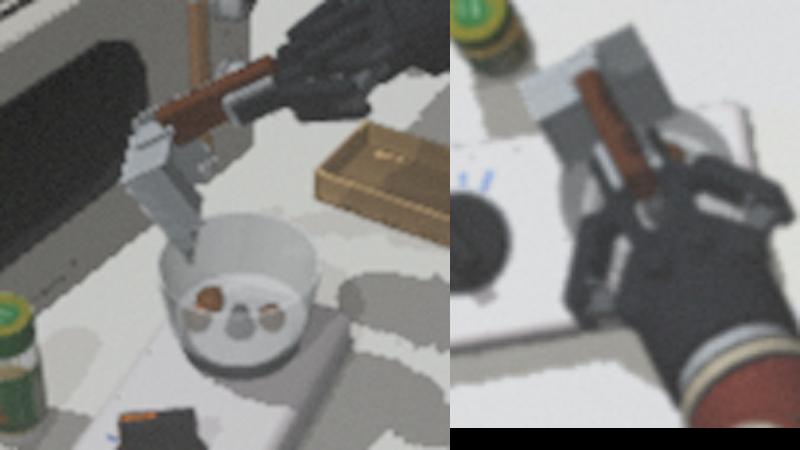

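The bowl shows nuts at about (205,308) and (270,315), with the third possibly behind the cone. I'll check by mask once the arm has moved away.

```bash
python3 - <<'E'
from h import *
b=((.56,.06,.30),tool(.25,np.radians(-6)))
rel(*b); rel((.596,-.1195,.20),tool(.012,np.radians(-6)),base=(np.array(b[0]),b[1]))
E
```

```text
rel [ 22.9  82.  -55.1] [ -8.04 -53.61  12.44]
rel [-19.9 182.8  98.5] [-1.43 -0.   13.56]
```

>>> play_rows:
  steps:
    - [[12,0,-10,0,-2,0],[25,5,-25,-1,-7,1],[32,12,-38,-2,-13,2],[34,20,-46,-3,-19,4],[34,30,-50,-4,-25,5],[32,40,-53,-5,-31,6],[30,50,-55,-6,-37,8],[28,60,-55,-6.5,-43,9],[26,70,-55,-7.5,-48,11],[24,78,-55,-8,-52,12],[23,82,-55,-8,-53.6,12.4],[23,82,-55,-8,-53.6,12.4]]

```text
time: 11.78
tool_pos: [0.5607, 0.0597, 0.2982]
tool_rot: [-0.007, 0.991, 0.125, 0.051]
contact_force: [-0.8, 0.2, -1.6]
gripper_width: 0.182
grasp_force: 59.8
```

>>> play_rows:
  steps:
    - [[-1,10,3,0,0,1],[-3,28,10,0,0,2],[-5,48,20,0,0,4],[-8,68,30,-0.6,0,5],[-10,88,42,-0.8,0,6.5],[-12,108,54,-1,0,8],[-14,128,66,-1,0,9.5],[-16,148,78,-1.2,0,11],[-18,165,88,-1.4,0,12.5],[-20,177,96,-1.4,0,13.5],[-20,183,98,-1.4,0,13.6],[-20,183,98,-1.4,0,13.6]]

```text
time: 12.78
tool_pos: [0.5949, -0.1208, 0.1984]
tool_rot: [-0.001, 0.999, 0.005, 0.052]
contact_force: [0.6, -0.5, -0.6]
gripper_width: 0.179
grasp_force: 59.8
```

```bash
python3 - <<'E'
from h import *
rel((.596,-.1195,.11),tool(.012,np.radians(-6)));rel((.596,-.1195,.083),tool(.012,np.radians(-6)))
b,_=vision.grab_frame("scene"); a,_=vision.grab_frame("top"); cv2.imwrite("pics/s6.png",b); cv2.imwrite("pics/t6.png",a)
h=cv2.cvtColor(a,cv2.COLOR_BGR2HSV); m=cv2.inRange(h,(4,70,40),(20,255,230))
k,l,s,c=cv2.connectedComponentsWithStats(m[200:290,215:290]); print([(s[j,4],(c[j]+[215,200]).round(0)) for j in range(1,k) if s[j,4]>4])
# scoop in grip: find steel/handle tilt via side (scene) later
E
```

```text
rel [-8.  -1.1 88. ] [-0.09  0.09 -0.12]
rel [-10.8  -1.1 114.9] [-0.09  0.09 -0.12]
[(np.int32(35), array([248., 231.])), (np.int32(28), array([256., 230.])), (np.int32(28), array([259., 249.]))]
```

The top-view mask shows three nut blobs in the bowl: (248,231), (256,230) and (259,249). Now lower the scoop into the tray.

>>> play_rows:
  steps:
    - [[-1,-1,10,0,0,0],[-3,-1,30,0,0,0],[-5,-1,50,0,0,0],[-6,-1,70,0,0,0],[-8,-1,88,0,0,0],[-9,-1,98,0,0,0],[-10,-1,105,0,0,0],[-10.5,-1,110,0,0,0],[-10.7,-1,113,0,0,0],[-10.7,-1,113,0,0,0],[-10.7,-1,113,0,0,0]]

```text
time: 13.8
tool_pos: [0.5977, -0.1187, 0.0878]
tool_rot: [-0.001, 0.999, 0.006, 0.053]
contact_force: [0.3, 2.3, 3.7]
gripper_width: 0.179
grasp_force: 60.4
```

>>> play_rows:
  steps:
    - [[0,-1,0.5,0,0,0],[0,-2,1.5,0,0,0],[0,-2,2.5,0,0,0],[0,-2,2.5,0,0,0]]

```text
time: 14.13
tool_pos: [0.5991, -0.118, 0.0868]
tool_rot: [0.001, 0.998, 0.006, 0.055]
contact_force: [-0.0, -1.1, 8.8]
gripper_width: 0.181
grasp_force: 61.1
```

```bash
python3 - <<'E'
from h import *
b,_=vision.grab_frame("scene"); a,_=vision.grab_frame("top")
B=cv2.resize(b[150:270,290:430],(560,480),interpolation=2); A=cv2.resize(a[205:330,335:395],(230,480),interpolation=2)
cv2.imwrite("pics/v10.png",np.hstack([B,A]))
E
```

>>> play_rows:
  steps:
    - [[0,0.5,-0.5,0,0,0],[0,0.5,-1.5,0,0,0],[0,0.5,-2,0,0,0],[0,0.5,-2,0,0,0],[0,0.5,-2,0,0,0],[0,0.5,-2,0,0,0],[0,0.5,-2,0,0,0],[0,0.5,-2,0,0,0],[0,0.5,-2,0,0,0],[0,0.5,-2,0,0,0]]
  claw: 1

```text
time: 15.07
tool_pos: [0.5964, -0.1172, 0.0851]
tool_rot: [-0.001, 0.999, 0.006, 0.052]
contact_force: [0.4, 0.7, 0.1]
gripper_width: 0.996
grasp_force: 0.0
```

```bash
python3 - <<'E'
from h import *
st=manip.state(); print(st["gripper_width"],st["contact_force"])
b=((.57,-.118,.24),tool(.012,np.radians(0))); rel(*b)
E
```

```text
0.9956356066361688 [0.393085   0.69476955 0.12965788]
rel [ -10.2    0.3 -156.8] [-0.07 -5.95 -0.04]
```

>>> play_rows:
  steps:
    - [[0,0,-10,0,0,0],[0,0,-30,0,0,0],[0,0,-55,0,0,0],[-2,0,-85,0,0,0],[-5,0,-115,0,-2,0],[-8,0,-140,0,-4,0],[-10,-5,-155,0,-6,0],[-12,-25,-157,0,-6,1],[-14,-50,-157,0,-6,2],[-16,-80,-157,0,-6,2],[-18,-110,-157,0,-6,3],[-20,-140,-157,0,-6,4]]

```text
time: 16.07
tool_pos: [0.5585, 0.0233, 0.2405]
tool_rot: [-0.002, 1.0, -0.03, 0.0]
contact_force: [0.1, 0.2, 0.9]
gripper_width: 1.004
grasp_force: 0.0
```

```bash
python3 - <<'E'
from h import *
rel((.515,.255,.24),tool(.16))
E
```

```text
rel [ -57.2 -228.7    1.6] [ -0.27  -0.05 -12.59]
```

>>> play_rows:
  steps:
    - [[-7,-28,0,0,0,-1.5],[-14,-56,0,0,0,-3],[-21,-84,0,0,0,-5],[-28,-112,0,0,0,-6.5],[-35,-140,0,0,0,-8],[-42,-165,0,0,0,-9],[-48,-190,0,0,0,-10.5],[-53,-210,1,0,0,-11.5],[-57,-225,1.6,0,0,-12.6],[-57,-229,1.6,0,0,-12.6],[-57,-229,1.6,0,0,-12.6],[-57,-229,1.6,0,0,-12.6]]
  claw: 0

```text
time: 17.07
tool_pos: [0.5153, 0.2536, 0.2394]
tool_rot: [-0.002, 0.997, 0.081, 0.0]
contact_force: [0.5, -1.0, -0.3]
gripper_width: 0.502
grasp_force: 0.0
```

```bash
python3 - <<'E'
from h import *
st=manip.state(); np.save("pics/w2pos.npy",np.r_[st["tool_pos"],st["tool_rot"]]); print(st["tool_pos"])
w,_=vision.grab_frame("wrist"); cv2.imwrite("pics/w2.png",w); b,_=vision.grab_frame("scene"); a,_=vision.grab_frame("top"); cv2.imwrite("pics/s7.png",b); cv2.imwrite("pics/t7.png",a)
out=np.zeros((600,800,3),np.uint8); out[:480,:640]=w
out[:220,640:800]=cv2.resize(a[205:330,335:395],(160,220)); out[480:600,640:800]=cv2.resize(b[200:275,310:430],(160,120)); out[220:480,640:]=cv2.resize(b[225:345,235:330],(160,260))
cv2.imwrite("pics/v10.png",out)
E
```

```text
[0.51529696 0.2536247  0.23943652]
```

View pics/v10.png

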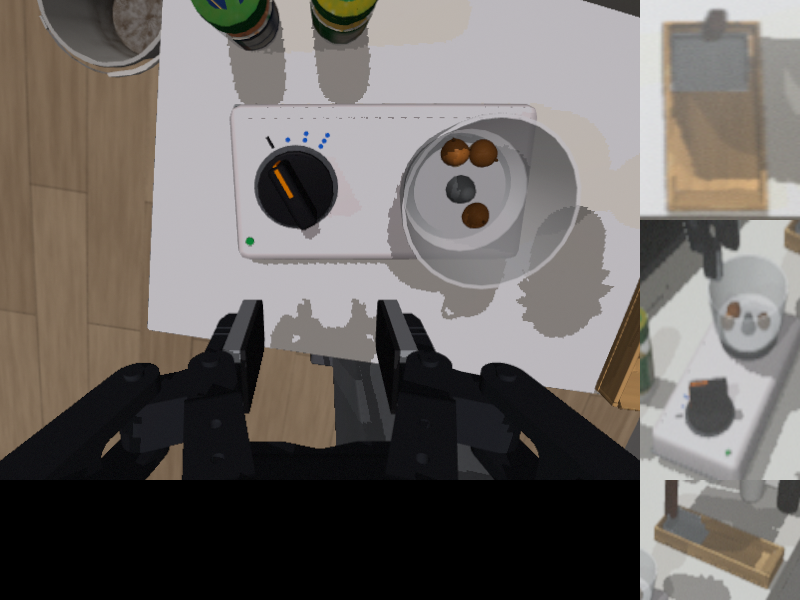

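Wrist view: three nuts in the bowl, (455,152), (483,153) and (475,215). Scoop stands in the tray's far half. Dial skirt centred at (297,187), pointer stripe from (277,165) to (290,197), pointing at the off bar.

```bash
python3 - <<'E'
from h import *
np.set_printoptions(precision=4,suppress=True)
v=np.load("pics/w2pos.npy"); C=cam("wrist",dict(tool_pos=v[:3],tool_rot=v[3:]))
W=lambda c,z:onz(C,c,z)[:,:2]
w=cv2.imread("pics/w2.png"); m=(w[140:235,248:345].max(2)<60).astype(np.uint8)
k,l,s,c=cv2.connectedComponentsWithStats(m); j=1+np.argmax(s[1:,4]); print(s[j],c[j]+[248,140])
d=W([(297,187)],.058)[0]; r=W([(255,187),(338,187),(297,146),(297,229)],.058); print("dial",d,r-d)
h=cv2.cvtColor(w,cv2.COLOR_BGR2HSV); o=cv2.inRange(h[150:210,265:300],(5,150,120),(20,255,255)); y,x=np.nonzero(o)
P=W(np.c_[x+265,y+150],.094); vx,vy,x0,y0=cv2.fitLine(P.astype(np.float32),2,0,.01,.01).ravel(); print("stripe ang",np.arctan2(vy,vx),P.mean(0),P.max(0))
e=W([(236,107),(533,107)],.047); t=e[0]-e[1]; print("yaw",np.arctan2(-t[0],t[1]),np.hypot(*t))
print("bowl-d",W([(461,189)],.075)-d)
u=np.array([np.cos(.66),np.sin(.66)]); q=P.mean(0)-d; print("stripe perp",q@[-u[1],u[0]],"along",q@u)
E
```

```text
[   9   11   78   79 4475] [296.2956 189.3993]
dial [0.5328 0.2746] [[-0.0054  0.0328]
 [ 0.0053 -0.032 ]
 [ 0.0314  0.0046]
 [-0.034  -0.005 ]]
stripe ang 0.654116 [0.5406 0.2838] [0.5526 0.292 ]
yaw 0.16444811977992546 0.23058574623040123
bowl-d [[ 0.0216 -0.1222]]
stripe perp 0.002431431405936475 along 0.011832956140603496
```

```bash
python3 - <<'E'
from h import *
rel((.530,.275,.069),tool(.655)); print(manip.state()["joint_pos"])
b=(np.array([.530,.275,.069]),tool(.655)); rel((.530,.275,.069),tool(.655-1.09),base=b)
E
```

```text
rel [ 17.8 -18.5 170.3] [ -0.26  -0.09 -28.36]
[ 0.32470183 -0.07342184  1.72489129  0.00456064  1.48895824  1.73504828]
rel [0. 0. 0.] [ 0.   -0.   62.45]
```

>>> play_rows:
  steps:
    - [[4,-4,10,0,0,-5],[8,-8,25,0,0,-10],[12,-12,40,0,0,-16],[16,-16,55,0,0,-22],[18,-18.5,70,0,0,-28],[18,-18.5,90,0,0,-28.4],[18,-18.5,110,0,0,-28.4],[18,-18.5,130,0,0,-28.4],[18,-18.5,148,0,0,-28.4],[18,-18.5,162,0,0,-28.4],[18,-18.5,170,0,0,-28.4],[18,-18.5,170,0,0,-28.4]]

```text
time: 18.22
tool_pos: [0.5286, 0.2751, 0.0669]
tool_rot: [-0.002, 0.947, 0.322, -0.001]
contact_force: [-0.5, 0.3, -1.7]
gripper_width: 0.5
grasp_force: 0.0
```

>>> play_rows:
  steps:
    - [[0,0,0,0,0,0],[0,0,0,0,0,0],[0,0,0,0,0,0],[0,0,0,0,0,0],[0,0,0,0,0,0],[0,0,0,0,0,0],[0,0,0,0,0,0],[0,0,0,0,0,0]]
  claw: -1

```text
time: 18.88
tool_pos: [0.5306, 0.2768, 0.0709]
tool_rot: [-0.003, 0.946, 0.323, 0.002]
contact_force: [-3.1, 1.7, 5.4]
gripper_width: 0.151
grasp_force: 60.4
```

```bash
python3 - <<'E'
from h import *
st=manip.state(); print({k:np.round(st[k],3) for k in st}, "yaw",R.from_matrix(q2R(st["tool_rot"])@R.from_euler('x',np.pi).as_matrix()).as_euler('zyx'))
E
```

```text
{'time': np.float64(18.883), 'joint_pos': array([0.354, 0.138, 1.803, 0.006, 1.197, 1.265]), 'joint_vel': array([-0.001,  0.   , -0.001, -0.001,  0.001,  0.   ]), 'joint_efforts': array([ -1.756, -35.868, -31.   ,  -0.454,  -0.517,   0.121]), 'tool_pos': array([0.531, 0.277, 0.071]), 'tool_rot': array([-0.003,  0.946,  0.323,  0.002]), 'contact_force': array([-3.072,  1.659,  5.401]), 'ft_torque': array([0.132, 0.409, 0.088]), 'grasp_force': np.float64(60.439), 'gripper_width': np.float64(0.151)} yaw [ 0.65772693 -0.00145676  0.0061472 ]
```

>>> play_rows:
  steps:
    - [[0,0,-1,0,0,4],[0,0,-2,0,0,9],[0,0,-2,0,0,15],[0,0,-2,0,0,21],[0,0,-2,0,0,27],[0,0,-2,0,0,33],[0,0,-2,0,0,39],[0,0,-2,0,0,45],[0,0,-2,0,0,50],[0,0,-2,0,0,54],[0,0,-2,0,0,57],[0,0,-2,0,0,57]]

```text
time: 19.88
tool_pos: [0.5305, 0.2762, 0.071]
tool_rot: [-0.003, 0.986, -0.168, 0.0]
contact_force: [2.8, 2.3, -3.6]
gripper_width: 0.151
grasp_force: 59.2
```

```bash
cat > dial.py <<'E'
from h import *
st=manip.state(); print({k:np.round(st[k],3) for k in st}, "turned",.658-R.from_matrix(q2R(st["tool_rot"])@R.from_euler('x',np.pi).as_matrix()).as_euler('zyx')[0])
n=int(st["time"]*100)
for c in ("wrist","scene"): cv2.imwrite(f"pics/d_{c}_{n}.png",vision.grab_frame(c)[0])
w=cv2.imread(f"pics/d_scene_{n}.png"); h=cv2.cvtColor(w,cv2.COLOR_BGR2HSV); o=cv2.inRange(h[280:330,250:310],(5,130,90),(20,255,255)); y,x=np.nonzero(o)
C=cam("scene")
if len(x)>3:
    P=onz(C,np.c_[x+250,y+280],.094)[:,:2]; q=P.mean(0)-[.530,.2755]; print(len(x),P.mean(0),"pointer dir",np.arctan2(q[1],q[0]))
E
python3 dial.py
```

```text
{'time': np.float64(19.883), 'joint_pos': array([0.354, 0.137, 1.804, 0.004, 1.197, 2.261]), 'joint_vel': array([-0.001, -0.001,  0.   , -0.001,  0.005, -0.072]), 'joint_efforts': array([-5.5200e-01, -4.0658e+01, -3.2835e+01,  2.1000e-02,  1.0190e+00,
        5.4700e-01]), 'tool_pos': array([0.53 , 0.276, 0.071]), 'tool_rot': array([-0.003,  0.986, -0.168,  0.   ]), 'contact_force': array([ 2.755,  2.252, -3.619]), 'ft_torque': array([ 0.183, -0.688,  0.165]), 'grasp_force': np.float64(59.158), 'gripper_width': np.float64(0.151)} turned 0.9958359917558859
```

>>> play_rows:
  steps:
    - [[0,0,0,0,0,1],[0,0,0,0,0,2],[0,0,0,0,0,3],[0,0,0,0,0,4],[0,0,0,0,0,4],[0,0,0,0,0,4],[0,0,0,0,0,4],[0,0,0,0,0,4]]

```text
time: 20.65
tool_pos: [0.5305, 0.2761, 0.071]
tool_rot: [-0.003, 0.979, -0.202, 0.0]
contact_force: [5.3, 2.2, -5.7]
gripper_width: 0.152
grasp_force: 58.9
```

```bash
python3 dial.py; python3 - <<'E'
from h import *
import glob
f=sorted(glob.glob("pics/d_wrist_*"))[-1]; w=cv2.imread(f); st=manip.state(); C=cam("wrist",st)
h=cv2.cvtColor(w,cv2.COLOR_BGR2HSV); 
P=[.530,.2755,.094]; print("axis px",proj(C,P), "expected stripe end",proj(C,[.530+.025*np.cos(-.40),.2755+.025*np.sin(-.40),.094]))
o=cv2.inRange(h,(5,120,70),(20,255,255)); o[:150]=0
k,l,s,c=cv2.connectedComponentsWithStats(o); print([(s[j],c[j].round(0)) for j in range(1,k) if s[j,4]>20])
m=l==(1+np.argmax(s[1:,4])); y,x=np.nonzero(m); Q=onz(C,np.c_[x,y],.094)[:,:2]; v=cv2.fitLine(Q.astype(np.float32),2,0,.01,.01).ravel(); print(Q.mean(0),np.arctan2(v[1],v[0]))
E
```

```text
{'time': np.float64(20.65), 'joint_pos': array([0.353, 0.137, 1.804, 0.005, 1.197, 2.329]), 'joint_vel': array([ 0.   , -0.001,  0.001, -0.001, -0.001,  0.   ]), 'joint_efforts': array([ -0.396, -41.208, -32.678,   0.081,   1.438,   0.214]), 'tool_pos': array([0.53 , 0.276, 0.071]), 'tool_rot': array([-0.003,  0.979, -0.202,  0.   ]), 'contact_force': array([ 5.257,  2.186, -5.675]), 'ft_torque': array([ 0.237, -0.935,  0.196]), 'grasp_force': np.float64(58.898), 'gripper_width': np.float64(0.152)} turned 1.0644940249356691
axis px [[320.23240234 354.20569239]] expected stripe end [[319.82835024 284.80559095]]
[(array([314, 249,  10,  32, 279], dtype=int32), array([319., 265.])), (array([314, 290,  10,  63, 622], dtype=int32), array([319., 321.]))]
[0.54156431 0.27113017] -0.40173605
```

The stripe in the wrist image runs from row 290 to 352 at column 319, aligned with the fingers. The dial stands at about 1.06 rad, so I'll hold it there.

>>> play_rows:
  steps:
    - [[0,0,0,0,0,0],[0,0,0,0,0,0],[0,0,0,0,0,0],[0,0,0,0,0,0],[0,0,0,0,0,0],[0,0,0,0,0,0],[0,0,0,0,0,0],[0,0,0,0,0,0],[0,0,0,0,0,0],[0,0,0,0,0,0],[0,0,0,0,0,0],[0,0,0,0,0,0]]

```text
time: 21.75
tool_pos: [0.5305, 0.2761, 0.071]
tool_rot: [-0.003, 0.979, -0.202, 0.0]
contact_force: [4.0, 3.2, -5.3]
gripper_width: 0.15
grasp_force: 58.9
```

>>> play_rows:
  steps:
    - [[0,0,0,0,0,0],[0,0,0,0,0,0],[0,0,0,0,0,0],[0,0,0,0,0,0],[0,0,0,0,0,0],[0,0,0,0,0,0],[0,0,0,0,0,0],[0,0,0,0,0,0],[0,0,0,0,0,0],[0,0,0,0,0,0],[0,0,0,0,0,0],[0,0,0,0,0,0]]

```text
time: 22.75
tool_pos: [0.5304, 0.2761, 0.071]
tool_rot: [-0.003, 0.979, -0.202, 0.0]
contact_force: [4.7, 2.6, -5.6]
gripper_width: 0.146
grasp_force: 58.9
```

>>> play_rows:
  steps:
    - [[0,0,0,0,0,0],[0,0,0,0,0,0],[0,0,0,0,0,0],[0,0,0,0,0,0],[0,0,0,0,0,0],[0,0,0,0,0,0]]

```text
time: 23.25
tool_pos: [0.5305, 0.2761, 0.071]
tool_rot: [-0.003, 0.979, -0.202, 0.0]
contact_force: [4.9, 3.3, -5.1]
gripper_width: 0.152
grasp_force: 58.9
```

```bash
python3 - <<'E'
from h import *
from plant import order
st=manip.state(); t=.658-R.from_matrix(q2R(st["tool_rot"])@R.from_euler('x',np.pi).as_matrix()).as_euler('zyx')[0]
print(st["time"],t,st["grasp_force"])
if 1.0<t<1.12: print(order.job_done())
E
```

```text
23.25 1.0644950078240771 58.89893352985382
the job is handed in; nothing more can be done
None
```

The job is handed in at 23.3 s: all three hazelnuts are in the bowl, the scoop stands released in the tray, and the dial was held at the third notch (about 1.06 rad) for over two seconds and is still held; no verdict was returned.

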